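Write a smoke detector head on the bench programmer

ROBOT

A 6-joint arm with a two-finger parallel gripper is mounted at the origin on the work surface. World frame = base frame: x ahead of the robot, y to its left, z up, the work surface at z = 0. Lengths are in mm, angles in rad, forces in N, time in s.
With the tool pointing down it reaches from about 400 to 925 mm from the base axis. Payload 12.5 kg.
Tool frame: the origin (TCP) lies between the finger pads; the fingertips stand 11 mm ahead of it and the grasp point (between the pads) lies 8 mm behind it; y points along the fingers, x is the direction in which the jaws open and shut, and the axes are right-handed (so a half turn about y gives the same grasp; the last joint's range is limited). The gripper opens to 95 mm and grips with 3 to 60 N. Pads are 20 mm wide; open, the fingers measure 119 mm over their backs; the gripper's body (75 mm by 180 mm) begins 59 mm behind the grasp point.
Start: joints at [1.142, 0.491, 1.559, -0, 1.092, -0.106], TCP at [198.248, 592.742, 225.661] pointing down, gripper open.
Joint ranges: [-3.1, 3.1], [-0.84, 2.19], [0.05, 2.79], [-1.13, 4.28], [0.06, 2.93], [-2.69, 2.69]. Speed limits (rad/s): [2.22, 2.22, 2.79, 3.14, 3.14, 3.14].

INTERFACE

Orientations are given as [roll, pitch, yaw] about the fixed x, y, z axes, in that order (R = Rz(yaw) Ry(pitch) Rx(roll)).
In Python, from cell import env gives the robot as it stands.
- The arm moves only by the tool jog_arm, never from a script. Its argument "series" is a list of rows, each an object of numbers: "dx", "dy", "dz": the shift along the world's x, y, z in m; "rx", "ry", "rz": the turn, a rotation vector about the world's x, y, z in degrees; "gripper": the opening, from 0 (shut) to 1 (fully open). A call has 1 to 12 rows; each row shifts and turns the commanded pose from where the row before left it; what a row does not reach is not made up. A row lasts 1/10 s, in which the tool goes at most 50 mm and 8.59 degrees, less where a joint would pass 70% of its speed; a pose out of reach is approached as far as the arm can. A call is refused whole if a number of a shift passes 0.05 or a number of a turn 8.59, either way. A call with a gripper value outside its range is refused whole. The fingers move at their own pace and stop on an object; the grip force is fixed at half the most. Time passes only in rows, so rows that do not move let the fingers close. It gives the time, the measured TCP pose, the force and the opening at its end, in the units of the state.
- env.state(): the state, without advancing time (a new reading comes with each control period).
- env.read_camera(name): name is "side" or "top" or "wrist"; returns the picture (480x640x3 uint8, red, green, blue); there is no depth.
- env.camera_info(name): a dict with "camera_matrix" (3x3 intrinsics, pixels), "R" (3x3) and "t" (3): a world point X has camera coordinates R X + t; the wrist camera has in their place "mount" (4x4, takes a point from camera to tool coordinates, whose origin is the TCP and whose axes are the tool frame's). Camera axes: x right, y down, z forward; pixel columns grow to the right and rows downward; lengths in mm; the calibration is good to about 2 mm. The wrist camera is an equidistant fisheye: a pixel r from the principal point sees the ray r / f radians off the axis. A picture is of the moment at which its call begins: read the wrist's pose just before it. camera_info takes no time and is no camera call.
- env.job_done(): hands the job in, once; it reports no verdict.
The state is a dict: "t": time; "joints": joint angles; "qvel": joint speeds; "tau": joint torques, N m; "eef_pos": TCP position; "tcp_rot": TCP orientation; "ft_force": force on the tool from outside, world axes, zero at the start; "moment": the same for the moment, N m; "opening": opening from 0.0 (shut) to 1.0 (fully open).
Only numpy, scipy, OpenCV 4.12 (cv2) and the standard library are available. Lean on these libraries where they do the work, as an engineer would, in place of code of your own. Each camera call takes 0.05 s, during which the arm holds its last target.

TASK

Arm the detector programmer by pressing three of its keys fully down, one at a time, letting each come up again before the next: first the round key, then the triangular key beside the screen, then the long key. Then take the smoke detector head (the one with the tall slotted chamber), set its foot into the programmer's round bayonet base and twist it clockwise to the contact mark, halfway through its full twist and short of the lock click. Finish while still holding it there in the gripper, pressed down flat on the base so that it can be written; do not press the other triangular key, and leave everything else on the bench where it is.

Things in the scene. Friction and masses are not known exactly. Their poses are not given: they have to be found in the camera images.
- smoke_head: Smoke detector head, white plastic, loose, standing on its foot, about 0.14 kg. Origin on its axis at the mounting plane: the underside of its round skirt (99 mm wide, 12 mm thick), 16 mm above the bench as it stands; z up. Foot below: a 60 mm spigot, z = -16 to 0, with two bayonet lugs at +x and -x, reaching 38 mm from the axis, 10 mm wide, z = -16 to -10. The same after a half turn.
- chamber (a point): Centre of the flat top of the smoke head's slotted chamber, the part to grip: an upright cylinder 52 mm in diameter, from the top of the skirt (12 mm above the head's origin) to here (44 mm above it). Axes those of the head. Gripping at any yaw is alike.
- head_rib (a point): One of two black ribs raised on top of the smoke head's skirt rim, at +x (this one) and -x, 42 mm from its axis, each right above a bayonet lug. They show how far the head is turned.
- base_mouth (a point): Centre of the programmer's bayonet base (grey turret 124 mm wide) on its flat top, 50 mm above the bench; programmer's axes. Bore 64 mm; two entry notches about 15 mm wide, out to 42 mm, at +x and -x take the lugs, either lug in either. Fully in, the skirt lies flat and the head's origin is at this point. Two sprung pins push it up with 5 to 6 N when flat; not held down it rises 4 mm.
- entry_mark (a point): White arrow head on the rim of the base at +x, 57 mm from its centre (another at -x): the head goes in with its ribs at these. Once in, it turns only clockwise seen from above (negative about z), freely up to about 51 degrees; there sprung lock dogs resist, click, and it locks at 80 degrees, at the two short bars.
- contact_mark (a point): Long white bar on the rim of the base, 40 degrees (0.70 rad) clockwise from the arrow head, 57 mm from the centre (another opposite): the contact mark, half of the full twist. The head's ribs must point at these two bars, give or take some 8 degrees.
- programmer: Detector programmer, flat bench unit 180 x 300 mm (x by y), fixed. Origin at the centre of its underside; x away from the robot at yaw 0, turned up to 0.35 rad; z up. Bayonet base on its -y half; on its +y half a black console, top 42 mm above the bench, with a screen along the +x edge and four grey keys standing 8 mm high. Each key goes 4 mm down: 1.5 N to start, 5 N at the stop.
- key_round_top (a point): Centre of the top of the round key, 25 mm in diameter, in the row beside the screen, at the outer (+y) side; 50 mm above the bench when up. Axes those of the programmer.
- key_up_top (a point): Centre of the top of the triangular key beside the screen, pointing towards the screen (+x), 25 x 29 mm; same row as the round key, on the side of the bayonet base. 50 mm above the bench when up.
- key_down_top (a point): Centre of the top of the other triangular key, pointing away from the screen (-x), 52 mm farther from the screen than the first triangular key. Not to be pressed.
- key_long_top (a point): Centre of the top of the long key, 20 x 48 mm (x by y), in the row away from the screen, outer (+y) side. 50 mm above the bench when up.
- key_round (a joint): Travel of the round key in m: 0 up, 0.004 fully down.
- key_up (a joint): Travel of the triangular key beside the screen in m: 0 up, 0.004 fully down.
- key_down (a joint): Travel of the other triangular key in m: 0 up, 0.004 fully down.
- key_long (a joint): Travel of the long key in m: 0 up, 0.004 fully down.
- heat_head: Bystander: heat detector head, same skirt and foot as the smoke head but with only a low dome and a small open cage (39 mm high above the skirt's underside) instead of the slotted chamber. Origin as on the smoke head.
- ceiling_base: Bystander: spare ceiling base, flat white ring 100 mm wide and 12 mm high with an open middle. Origin at the centre of its underside.
- screwdriver: Bystander: screwdriver with black handle, 190 mm long, lying along its x.
- tape_roll: Bystander: roll of clear packing tape lying flat, 88 mm wide, 48 mm high. Origin at the centre of its underside.
- head_carton: Bystander: closed small cardboard carton 100 x 100 x 62 mm. Origin at the centre of its underside.
- meter: Bystander: grey hand-held test meter 150 x 75 x 34 mm (with its dial 44 mm high) lying on its back. Origin at the centre of its underside.

How it is judged (in metres and radians):
On the way, in this order (a step that is already met when the one before it is completed fails the run):
1. the round key is pressed fully down (value of joint key_round above 0.003 m), for 0.05 s.
2. the round key is up again and the triangular key beside the screen is pressed fully down (value of joint key_up above 0.003 m and value of joint key_round below 0.001 m), for 0.05 s.
3. that key is up again and the long key is pressed fully down (value of joint key_long above 0.003 m and value of joint key_up below 0.001 m), for 0.05 s.
4. the smoke head's foot is in the bayonet base, lugs below the flange (horizontal distance between smoke_head and base_mouth below 0.004 m and z of smoke_head in the frame of base_mouth below 0.004 m and value of joint key_long below 0.001 m), for 0.05 s.
At the end, for the whole second after the job is handed in: The smoke head sits in the bayonet base within 4 mm of its axis, pressed flat (less than 2 mm up, tilted less than 0.06 rad), turned 0.55 to 0.85 rad (contact mark at 0.70, about 8 degrees either way) from the entry, at rest and still held by the fingers (more than 2 N); all keys are up (horizontal distance between smoke_head and base_mouth below 0.004 m and z of smoke_head in the frame of base_mouth between -0.003 and 0.002 m and angle between smoke_head's own z axis and vertical below 0.06 rad and angle between the x axis of smoke_head and the x axis of base_mouth, either way round between 0.55 and 0.85 rad and contact force between the fingers and smoke_head above 2 N and linear speed of smoke_head below 0.02 m/s and value of joint each of key_round, key_up, key_down, key_long below 0.001 m); the arm keeps its last pose, push and grip.
It fails at once if the other triangular key is pressed (value of joint key_down above 0.002 m).
It fails at once if two keys are down together (value of joint each of key_round, key_up above 0.0015 m or value of joint each of key_round, key_long above 0.0015 m or value of joint each of key_up, key_long above 0.0015 m).
It fails at once if the smoke head is turned on into the lock click (z of smoke_head in the frame of base_mouth below 0.006 m and horizontal distance between smoke_head and base_mouth below 0.006 m and angle between the x axis of smoke_head and the x axis of base_mouth, either way round above 0.98 rad).
It fails at once if something else on the bench is pushed out of its place (distance of any of heat_head, ceiling_base, screwdriver, tape_roll, head_carton, meter from where it was at the start of the episode above 0.03 m).
It also fails if it takes over 58 s, if anything falls off the work surface, if the arm or the gripper's body presses on something with over 40 N, if the wrist force passes 120 N, or if a joint passes its speed limit or range.

## Working session

There is one attempt and no reset: what is moved stays moved. The work goes in short steps, Python scripts to look and compute and a tool call to move; the robot and the scene stay as the last step left them, time stands still between calls to the robot, and variables do not carry over. Pictures are saved under pics/ and viewed, and the job is handed in when it is done.

Besides the shell and the picture viewer there is one more tool, called in YAML: its name, and indented under it one key for each argument. jog_arm: Moves the arm, as the interface text tells. Its arguments: {"type":"object","properties":{"series":{"type":"array"}},"required":["series"]}

```bash
mkdir -p pics; ls; python3 - <<'E'
from cell import env
import cv2
print(env.state())
for n in("side","top","wrist"):
    i=env.camera_info(n);print(n,i)
    cv2.imwrite(f"pics/{n}0.png",env.read_camera(n)[:,:,::-1])
E
```

```text
pics
{'t': 0.0, 'joints': array([ 1.14239518e+00,  4.91533758e-01,  1.55943708e+00, -1.87283847e-05,
        1.09172844e+00, -1.05593800e-01]), 'qvel': array([ 4.90151339e-04,  6.08604153e-05,  1.39604963e-03, -7.83725527e-04,
        2.04547874e-03, -8.44196813e-04]), 'tau': array([ 1.23750931e-03, -6.12653661e+01, -2.58179158e+01,  6.92414911e-02,
        4.82725224e-02, -7.14011480e-05]), 'eef_pos': array([198.14984255, 592.51052107, 225.08204013]), 'tcp_rot': array([-1.57069621e+00,  1.10221481e-03,  1.24799768e+00]), 'ft_force': array([ 0.40372038,  0.81520461, -1.22700226]), 'moment': array([ 0.01281852, -0.03800457,  0.00377746]), 'opening': 1.0024125517408584}
side {'camera_matrix': array([[441.30738503,   0.        , 319.65049705],
       [  0.        , 441.30738503, 239.99301073],
       [  0.        ,   0.        ,   1.        ]]), 'R': array([[ 0.90099992, -0.43330764,  0.02106268],
       [-0.20184702, -0.46169827, -0.86376646],
       [ 0.38400121,  0.77400207, -0.50345196]]), 't': array([-485.80362417,  199.34366633,  620.75755745])}
top {'camera_matrix': array([[443.5
[... 178 characters left out ...]
9,  0.01629973],
       [-0.99372285,  0.0042485 , -0.11178932],
       [ 0.11170313, -0.01688026, -0.99359824]]), 't': array([ 53.5181484 , 582.02767037, 967.65387045])}
wrist {'camera_matrix': array([[371.64829954,   0.        , 316.56641245],
       [  0.        , 371.64829954, 239.30666786],
       [  0.        ,   0.        ,   1.        ]]), 'mount': array([[ 9.99999388e-01, -1.10549544e-03,  3.87606724e-05,
        -8.21113024e-01],
       [-2.97645209e-04, -2.35162762e-01,  9.71955959e-01,
        -1.58362218e+02],
       [-1.06537781e-03, -9.71955376e-01, -2.35162947e-01,
         6.61282066e+01],
       [ 0.00000000e+00,  0.00000000e+00,  0.00000000e+00,
         1.00000000e+00]])}
```

View pics/top0.png

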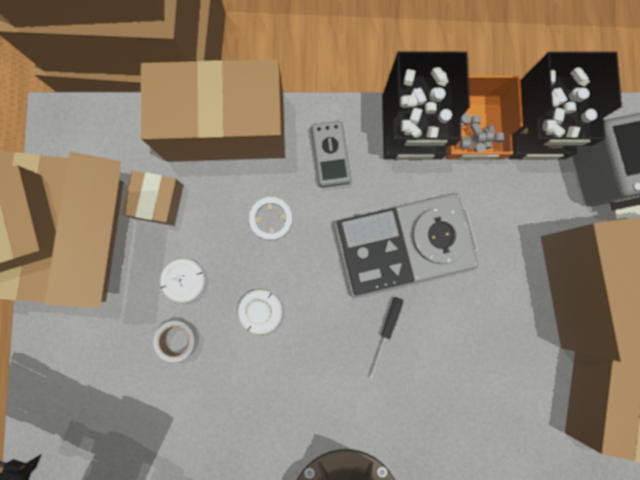

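View pics/side0.png

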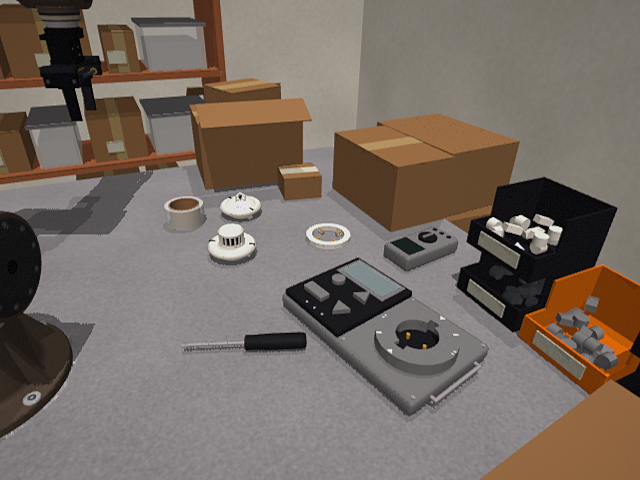

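View pics/wrist0.png

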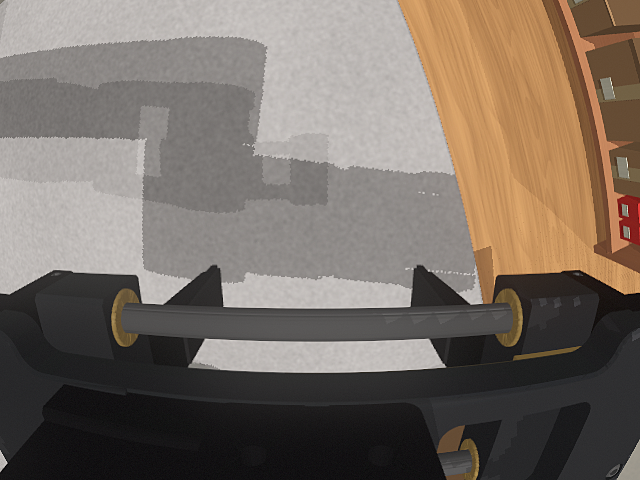

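```bash
python3 - <<'E'
import cv2,numpy as np
t=cv2.imread("pics/top0.png");s=cv2.imread("pics/side0.png")
def z(im,x,y,w,h,k,n): cv2.imwrite("pics/"+n,cv2.resize(im[y:y+h,x:x+w],None,fx=k,fy=k,interpolation=cv2.INTER_CUBIC))
z(t,325,185,160,120,5,"ct_prog.png")
z(t,220,270,80,80,7,"ct_head.png")
z(s,275,250,220,160,3.6,"cs_prog.png")
z(s,190,210,80,60,9,"cs_head.png")
E
```

```text
(no output)
```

View pics/ct_prog.png

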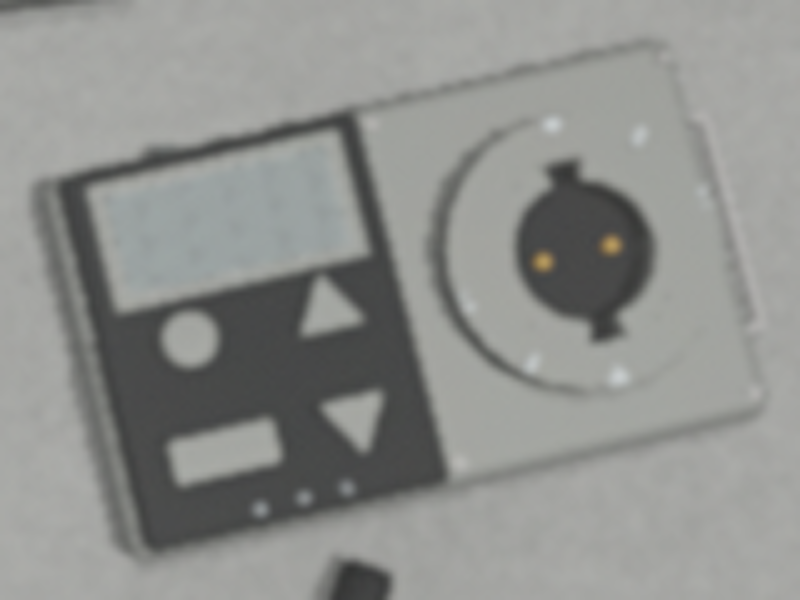

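View pics/ct_head.png

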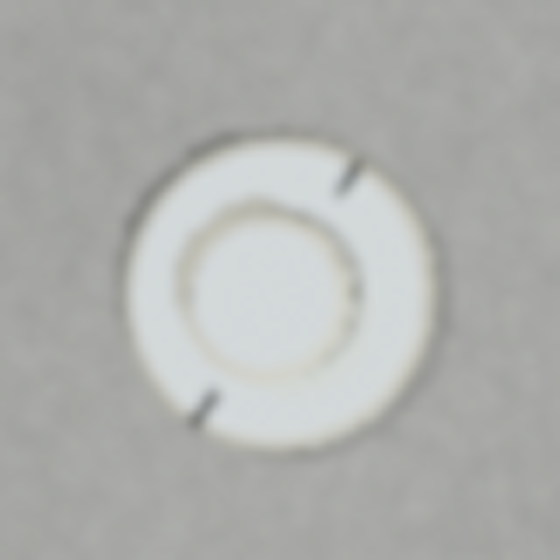

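View pics/cs_prog.png

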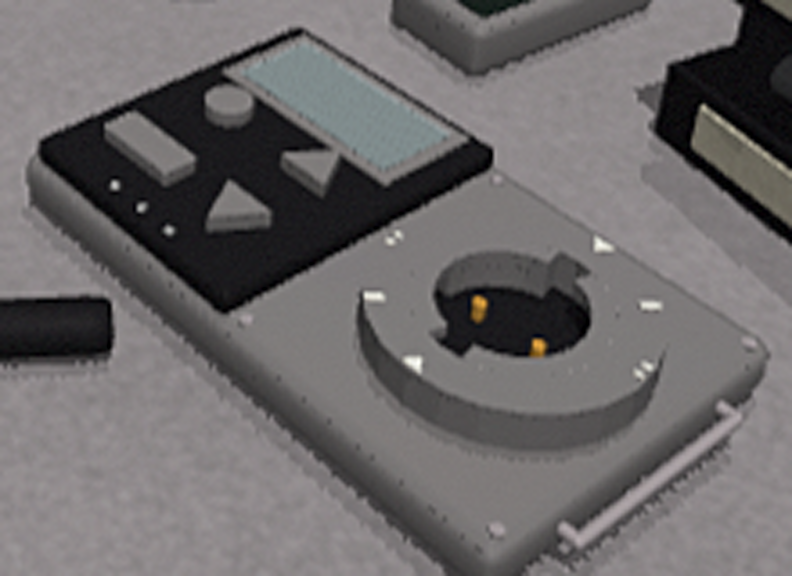

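View pics/cs_head.png

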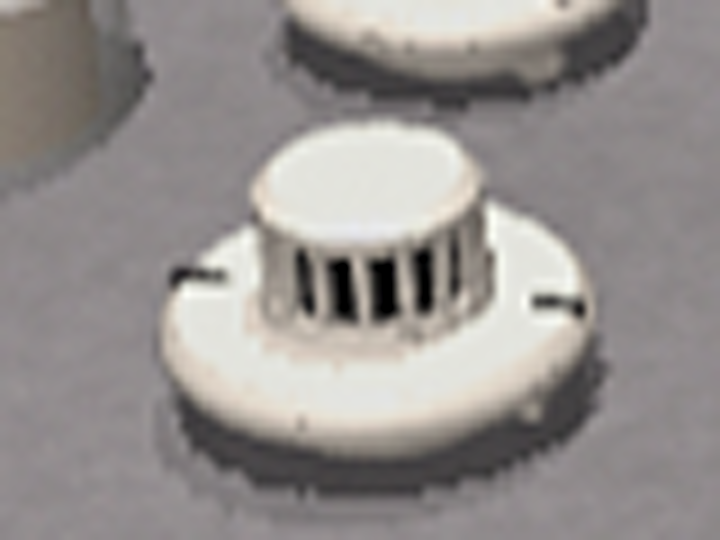

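```bash
cat > h.py <<'E'
import numpy as np,cv2
from cell import env
def P(n):
    i=env.camera_info(n);return i["camera_matrix"]@np.c_[i["R"],i["t"]]
def tri(a,b):
    X=cv2.triangulatePoints(P("top"),P("side"),np.float64(a).reshape(2,1),np.float64(b).reshape(2,1));X=(X[:3]/X[3]).ravel()
    e=[np.linalg.norm((lambda p:p[:2]/p[2])(P(n)@np.r_[X,1])-q) for n,q in(("top",a),("side",b))]
    return X,e
def ray(n,uv,z):
    i=env.camera_info(n);K,R,t=i["camera_matrix"],i["R"],i["t"]
    c=-R.T@t;d=R.T@np.linalg.inv(K)@np.r_[uv,1];return c+d*(z-c[2])/d[2]
def proj(n,X):
    p=P(n)@np.r_[X,1];return p[:2]/p[2]
E
python3 - <<'E'
from h import *
np.set_printoptions(precision=1,suppress=True)
cv=lambda u,x,y,k:(np.array([x,y])+(np.array(u)+.5)/k-.5)
T=dict(ar1=(552,124),ar2=(618,376),co1=(640,135),co2=(533,364),lk1=(703,192),lk2=(470,305),round=(190,339),up=(331,307),long=(225,452),down=(357,418))
S=dict(ar1=(602,243),ar2=(412,362),co1=(650,304),co2=(373,296),lk1=(643,371),lk2=(394,237),round=(229,98),up=(312,159),long=(150,140),down=(238,204))
R={}
for k in T:
    a=cv(T[k],325,185,5);b=cv(S[k],275,250,3.6);X,e=tri(a,b);R[k]=X;print(k,X,np.round(e,1),"top@50",ray("top",a,50)[:2],"side@50",ray("side",b,50)[:2])
for p in("ar","co","lk"):print(p,(R[p+"1"]+R[p+"2"])/2,np.arctan2(*(R[p+"1"]-R[p+"2"])[[1,0]]),np.linalg.norm(R[p+"1"]-R[p+"2"])/2)
H=dict(top=((270,297),(367,185)),r1=((350,178),(560,302)),r2=((205,410),(198,274)))
for k,(a,b) in H.items():
    a=cv(a,220,270,7);b=cv(b,190,210,9);X,e=tri(a,b);print(k,X,np.round(e,1), ray("top",a,60 if k=='top' else 28)[:2],ray("side",b,60 if k=='top' else 28)[:2]);R[k]=X
print(np.arctan2(*(R["r1"]-R["r2"])[[1,0]]),(R["r1"]+R["r2"])/2)
E
```

```text
ar1 [ 650.4 -206.3   50.5] [0.4 0.6] top@50 [ 651.2 -206.9] side@50 [ 649.9 -205.7]
ar2 [ 536.8 -231.8   49.4] [0.6 1. ] top@50 [ 538.  -232.3] side@50 [ 535.  -231.9]
co1 [ 644.6 -245.2   50.4] [0.8 1.2] top@50 [ 646.1 -246.3] side@50 [ 643.1 -244.6]
co2 [ 542.4 -194.    50.4] [0.5 0.8] top@50 [ 543.5 -194.6] side@50 [ 541.4 -193.3]
lk1 [ 618.5 -272.9   48.5] [1.  1.6] top@50 [ 620.2 -273.6] side@50 [ 614.8 -273.5]
lk2 [ 569.2 -166.8   51.5] [0.2 0.3] top@50 [ 569.9 -167.5] side@50 [ 569.8 -165.2]
round [554.7 -42.5  48.9] [0.3 0.4] top@50 [555.3 -42.7] side@50 [553.2 -43.7]
up [ 567.1 -104.3   51. ] [1.  1.4] top@50 [ 569.2 -105.6] side@50 [ 565.5 -102.7]
long [504.9 -57.2  48.5] [0.3 0.3] top@50 [505.3 -57.3] side@50 [503.4 -58.9]
down [ 519.9 -116.1   48.5] [0.1 0.1] top@50 [ 520.  -115.9] side@50 [ 518.8 -117.6]
ar [ 593.6 -219.    50. ] 0.22073426077336875 58.22574225779371
co [ 593.5 -219.6   50.4] -0.46491787690989445 57.17189132191538
lk [ 593.9 -219.9   50. ] -1.1359589389696125 58.48602569194139
top [426.  186.2  55.1] [0.4 0.4] [427.  185.3] [423.2 177.7]
r1 [462.4 164.4  27.4] [0.2 0.2] [462.9 164.2] [461.8 163.6]
r2 [390.  209.5  27.6] [0.2 0.2] [390.5 209.4] [389.5 209.1]
-0.5575949470023898 [426.2 187.   27.5]
```

jog_arm:
  series:
    - {"dx":0.024,"dy":-0.042,"rz":-8.5,"gripper":0}
    - {"dx":0.024,"dy":-0.042,"rz":-8.5,"gripper":0}
    - {"dx":0.024,"dy":-0.042,"rz":-8.5,"gripper":0}
    - {"dx":0.024,"dy":-0.042,"rz":-8.5,"gripper":0}
    - {"dx":0.024,"dy":-0.042,"rz":-8.5,"gripper":0}
    - {"dx":0.024,"dy":-0.042,"gripper":0}
    - {"dx":0.024,"dy":-0.042,"gripper":0}
    - {"dx":0.024,"dy":-0.042,"gripper":0}
    - {"dx":0.024,"dy":-0.042,"gripper":0}
    - {"dx":0.024,"dy":-0.042,"gripper":0}
    - {"dx":0.024,"dy":-0.042,"gripper":0}
    - {"dx":0.024,"dy":-0.042,"gripper":0}

```text
$.series[0]: bad value
```

jog_arm:
  series:
    - {"dx":0.024,"dy":-0.042,"dz":0.0,"rx":0.0,"ry":0.0,"rz":-8.5,"gripper":0.0}

```text
t: 0.25
eef_pos: [221.0, 552.8, 224.9]
tcp_rot: [-1.57, -0.001, 1.102]
ft_force: [2.0, -0.2, -0.1]
opening: 0.961
```

jog_arm:
  series:
    - {"dx":0.024,"dy":-0.042,"dz":0.0,"rx":0.0,"ry":0.0,"rz":-8.5,"gripper":0.0}
    - {"dx":0.024,"dy":-0.042,"dz":0.0,"rx":0.0,"ry":0.0,"rz":-8.5,"gripper":0.0}
    - {"dx":0.024,"dy":-0.042,"dz":0.0,"rx":0.0,"ry":0.0,"rz":-8.5,"gripper":0.0}
    - {"dx":0.024,"dy":-0.042,"dz":0.0,"rx":0.0,"ry":0.0,"rz":-8.5,"gripper":0.0}
    - {"dx":0.024,"dy":-0.042,"dz":0.0,"rx":0.0,"ry":0.0,"rz":0.0,"gripper":0.0}
    - {"dx":0.024,"dy":-0.042,"dz":0.0,"rx":0.0,"ry":0.0,"rz":0.0,"gripper":0.0}
    - {"dx":0.024,"dy":-0.042,"dz":0.0,"rx":0.0,"ry":0.0,"rz":0.0,"gripper":0.0}
    - {"dx":0.024,"dy":-0.042,"dz":0.0,"rx":0.0,"ry":0.0,"rz":0.0,"gripper":0.0}
    - {"dx":0.024,"dy":-0.042,"dz":0.0,"rx":0.0,"ry":0.0,"rz":0.0,"gripper":0.0}
    - {"dx":0.024,"dy":-0.042,"dz":0.0,"rx":0.0,"ry":0.0,"rz":0.0,"gripper":0.0}

```text
t: 1.25
eef_pos: [462.9, 128.8, 225.7]
tcp_rot: [-1.571, -0.0, 0.506]
ft_force: [0.8, 0.2, 0.4]
opening: 0.132
```

jog_arm:
  series:
    - {"dx":0.0184,"dy":-0.0344,"dz":-0.02,"rx":0.0,"ry":0.0,"rz":0.0,"gripper":0.0}
    - {"dx":0.0184,"dy":-0.0344,"dz":-0.025,"rx":0.0,"ry":0.0,"rz":0.0,"gripper":0.0}
    - {"dx":0.0184,"dy":-0.0344,"dz":-0.025,"rx":0.0,"ry":0.0,"rz":0.0,"gripper":0.0}
    - {"dx":0.0184,"dy":-0.0344,"dz":-0.025,"rx":0.0,"ry":0.0,"rz":0.0,"gripper":0.0}
    - {"dx":0.0184,"dy":-0.0344,"dz":-0.025,"rx":0.0,"ry":0.0,"rz":0.0,"gripper":0.0}
    - {"dx":0.0,"dy":0.0,"dz":-0.02,"rx":0.0,"ry":0.0,"rz":0.0,"gripper":0.0}
    - {"dx":0.0,"dy":0.0,"dz":0.0,"rx":0.0,"ry":0.0,"rz":0.0,"gripper":0.0}
    - {"dx":0.0,"dy":0.0,"dz":0.0,"rx":0.0,"ry":0.0,"rz":0.0,"gripper":0.0}

```text
t: 2.05
eef_pos: [554.0, -40.9, 85.8]
tcp_rot: [-1.57, 0.001, 0.506]
ft_force: [1.1, 0.9, 0.5]
opening: 0.003
```

```bash
python3 - <<'E'
from cell import env
import cv2
print(env.state()["eef_pos"],env.state()["ft_force"])
a=env.read_camera("side")[:,:,::-1];b=env.read_camera("wrist")[:,:,::-1]
cv2.imwrite("pics/s1.png",cv2.resize(a[190:390,250:490],None,fx=3,fy=3));cv2.imwrite("pics/w1.png",b)
E
```

```text
[553.9700029  -40.94353918  85.80693175] [1.14668261 0.85342813 0.53619433]
```

View pics/s1.png

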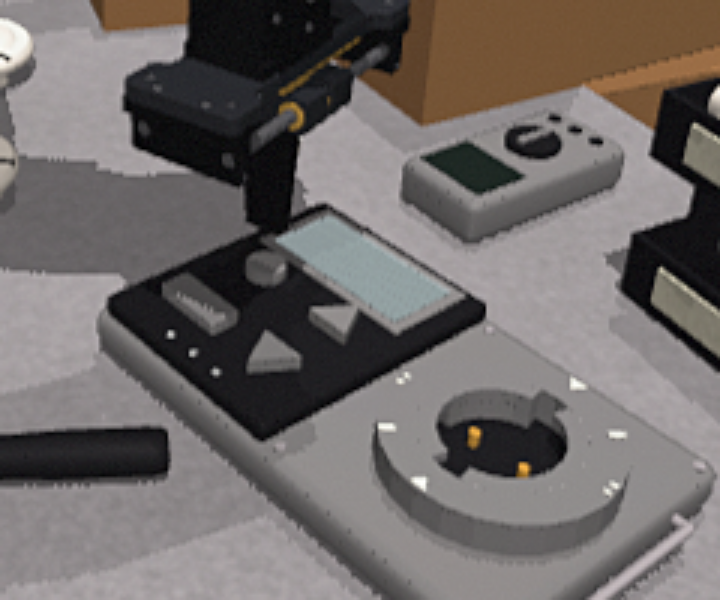

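View pics/w1.png

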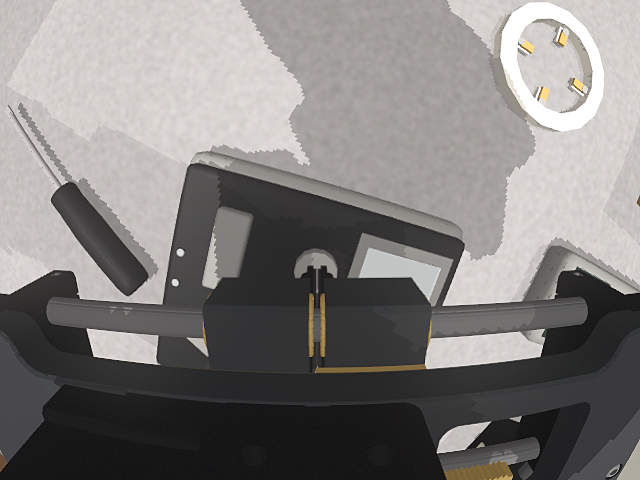

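jog_arm:
  series:
    - {"dx":0.001,"dy":-0.0015,"dz":-0.015,"rx":0.0,"ry":0.0,"rz":0.0,"gripper":0.0}
    - {"dx":0.0,"dy":0.0,"dz":-0.01,"rx":0.0,"ry":0.0,"rz":0.0,"gripper":0.0}
    - {"dx":0.0,"dy":0.0,"dz":-0.003,"rx":0.0,"ry":0.0,"rz":0.0,"gripper":0.0}
    - {"dx":0.0,"dy":0.0,"dz":-0.001,"rx":0.0,"ry":0.0,"rz":0.0,"gripper":0.0}
    - {"dx":0.0,"dy":0.0,"dz":0.0,"rx":0.0,"ry":0.0,"rz":0.0,"gripper":0.0}

```text
t: 2.65
eef_pos: [555.4, -42.3, 57.4]
tcp_rot: [-1.571, -0.001, 0.506]
ft_force: [-0.9, 2.9, 4.9]
opening: 0.004
```

jog_arm:
  series:
    - {"dx":0.0,"dy":0.0,"dz":-0.001,"rx":0.0,"ry":0.0,"rz":0.0,"gripper":0.0}
    - {"dx":0.0,"dy":0.0,"dz":0.0,"rx":0.0,"ry":0.0,"rz":0.0,"gripper":0.0}

```text
t: 2.85
eef_pos: [555.4, -42.3, 57.2]
tcp_rot: [-1.571, -0.001, 0.507]
ft_force: [-2.2, 3.1, 12.2]
opening: 0.006
```

jog_arm:
  series:
    - {"dx":0.0,"dy":0.0,"dz":0.018,"rx":0.0,"ry":0.0,"rz":0.0,"gripper":0.0}
    - {"dx":0.0,"dy":0.0,"dz":0.006,"rx":0.0,"ry":0.0,"rz":0.0,"gripper":0.0}
    - {"dx":0.0063,"dy":-0.0311,"dz":0.0,"rx":0.0,"ry":0.0,"rz":0.0,"gripper":0.0}
    - {"dx":0.0063,"dy":-0.0311,"dz":0.0,"rx":0.0,"ry":0.0,"rz":0.0,"gripper":0.0}
    - {"dx":0.0,"dy":0.0,"dz":0.0,"rx":0.0,"ry":0.0,"rz":0.0,"gripper":0.0}
    - {"dx":0.0,"dy":0.0,"dz":0.0,"rx":0.0,"ry":0.0,"rz":0.0,"gripper":0.0}

```text
t: 3.45
eef_pos: [567.6, -105.2, 79.6]
tcp_rot: [-1.571, 0.0, 0.505]
ft_force: [-0.1, 0.6, -0.4]
opening: 0.003
```

```bash
python3 - <<'E'
from cell import env
import cv2
a=env.read_camera("side")[:,:,::-1]
cv2.imwrite("pics/s2.png",cv2.resize(a[190:390,250:490],None,fx=3,fy=3))
E
```

```text
(no output)
```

View pics/s2.png

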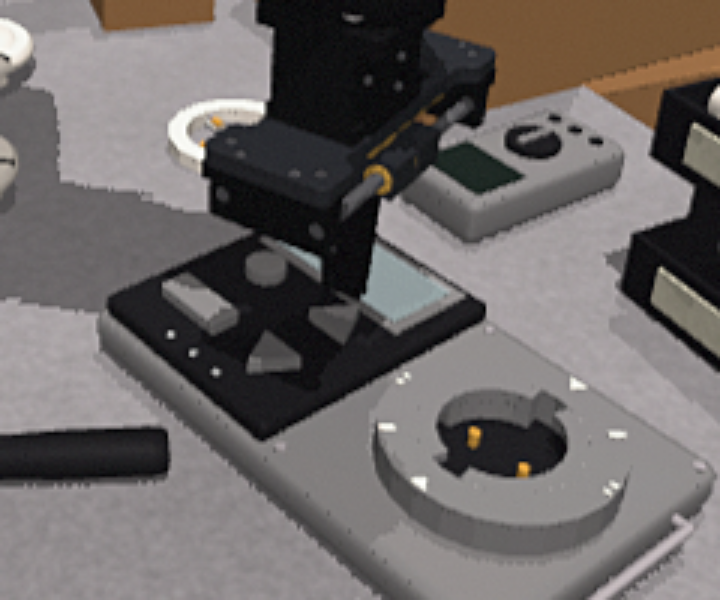

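jog_arm:
  series:
    - {"dx":-0.001,"dy":0.0005,"dz":-0.016,"rx":0.0,"ry":0.0,"rz":0.0,"gripper":0.0}
    - {"dx":0.0,"dy":0.0,"dz":-0.005,"rx":0.0,"ry":0.0,"rz":0.0,"gripper":0.0}
    - {"dx":0.0,"dy":0.0,"dz":-0.002,"rx":0.0,"ry":0.0,"rz":0.0,"gripper":0.0}
    - {"dx":0.0,"dy":0.0,"dz":-0.001,"rx":0.0,"ry":0.0,"rz":0.0,"gripper":0.0}
    - {"dx":0.0,"dy":0.0,"dz":0.0,"rx":0.0,"ry":0.0,"rz":0.0,"gripper":0.0}

```text
t: 4.0
eef_pos: [566.4, -103.4, 57.1]
tcp_rot: [-1.57, 0.0, 0.507]
ft_force: [-5.4, 3.5, 15.7]
opening: 0.006
```

jog_arm:
  series:
    - {"dx":0.0,"dy":0.0,"dz":0.018,"rx":0.0,"ry":0.0,"rz":0.0,"gripper":0.0}
    - {"dx":0.0,"dy":0.0,"dz":0.006,"rx":0.0,"ry":0.0,"rz":0.0,"gripper":0.0}
    - {"dx":-0.0308,"dy":0.0235,"dz":0.0,"rx":0.0,"ry":0.0,"rz":0.0,"gripper":0.0}
    - {"dx":-0.0308,"dy":0.0235,"dz":0.0,"rx":0.0,"ry":0.0,"rz":0.0,"gripper":0.0}
    - {"dx":0.0,"dy":0.0,"dz":0.0,"rx":0.0,"ry":0.0,"rz":0.0,"gripper":0.0}
    - {"dx":0.0,"dy":0.0,"dz":0.0,"rx":0.0,"ry":0.0,"rz":0.0,"gripper":0.0}

```text
t: 4.6
eef_pos: [505.4, -57.0, 79.9]
tcp_rot: [-1.571, -0.001, 0.507]
ft_force: [0.1, -1.0, -0.6]
opening: -0.001
```

```bash
python3 - <<'E'
from cell import env
import cv2
a=env.read_camera("side")[:,:,::-1]
cv2.imwrite("pics/s3.png",cv2.resize(a[190:390,250:490],None,fx=3,fy=3))
E
```

```text
(no output)
```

View pics/s3.png

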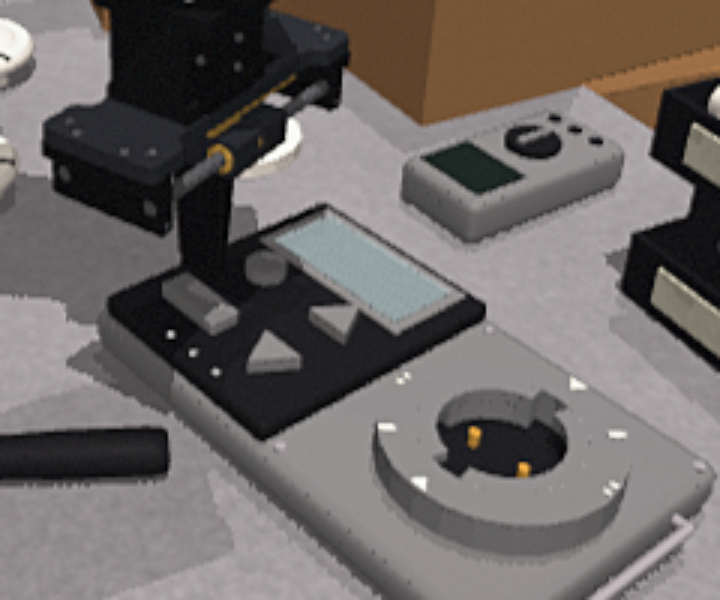

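The picture shows the fingertip above the long key (tip at about (205,285) in the crop, key at (200,300)), and the other keys are up. I'll press the long key.

jog_arm:
  series:
    - {"dx":-0.001,"dy":0.0,"dz":-0.016,"rx":0.0,"ry":0.0,"rz":0.0,"gripper":0.0}
    - {"dx":0.0,"dy":0.0,"dz":-0.005,"rx":0.0,"ry":0.0,"rz":0.0,"gripper":0.0}
    - {"dx":0.0,"dy":0.0,"dz":-0.002,"rx":0.0,"ry":0.0,"rz":0.0,"gripper":0.0}
    - {"dx":0.0,"dy":0.0,"dz":-0.001,"rx":0.0,"ry":0.0,"rz":0.0,"gripper":0.0}
    - {"dx":0.0,"dy":0.0,"dz":0.0,"rx":0.0,"ry":0.0,"rz":0.0,"gripper":0.0}

```text
t: 5.15
eef_pos: [505.1, -57.9, 57.0]
tcp_rot: [-1.572, -0.001, 0.506]
ft_force: [-4.1, 0.0, 19.4]
opening: 0.002
```

jog_arm:
  series:
    - {"dx":0.0,"dy":0.0,"dz":0.03,"rx":0.0,"ry":0.0,"rz":0.0,"gripper":0.0}
    - {"dx":0.0,"dy":0.0,"dz":0.04,"rx":0.0,"ry":0.0,"rz":0.0,"gripper":1.0}
    - {"dx":-0.0132,"dy":0.0408,"dz":0.0,"rx":0.0,"ry":0.0,"rz":0.0,"gripper":1.0}
    - {"dx":-0.0132,"dy":0.0408,"dz":0.0,"rx":0.0,"ry":0.0,"rz":0.0,"gripper":1.0}
    - {"dx":-0.0132,"dy":0.0408,"dz":0.0,"rx":0.0,"ry":0.0,"rz":0.0,"gripper":1.0}
    - {"dx":-0.0132,"dy":0.0408,"dz":0.0,"rx":0.0,"ry":0.0,"rz":0.0,"gripper":1.0}
    - {"dx":-0.0132,"dy":0.0408,"dz":0.0,"rx":0.0,"ry":0.0,"rz":0.0,"gripper":1.0}
    - {"dx":-0.0132,"dy":0.0408,"dz":0.0,"rx":0.0,"ry":0.0,"rz":0.0,"gripper":1.0}
    - {"dx":0.0,"dy":0.0,"dz":0.0,"rx":0.0,"ry":0.0,"rz":0.0,"gripper":1.0}
    - {"dx":0.0,"dy":0.0,"dz":0.0,"rx":0.0,"ry":0.0,"rz":0.0,"gripper":1.0}

```text
t: 6.15
eef_pos: [425.2, 187.9, 125.7]
tcp_rot: [-1.571, -0.0, 0.508]
ft_force: [-0.2, -0.8, -0.7]
opening: 0.703
```

```bash
python3 - <<'E'
from cell import env
import cv2
s=env.state();print(s["eef_pos"],s["tcp_rot"],s["opening"])
a=env.read_camera("side")[:,:,::-1]
cv2.imwrite("pics/s4.png",cv2.resize(a[140:290,140:340],None,fx=4,fy=4))
cv2.imwrite("pics/w4.png",env.read_camera("wrist")[:,:,::-1])
E
```

```text
[425.22149834 187.91083865 125.74167971] [-1.57092942e+00 -1.69396286e-04  5.08397426e-01] 0.7031368762829656
```

View pics/s4.png

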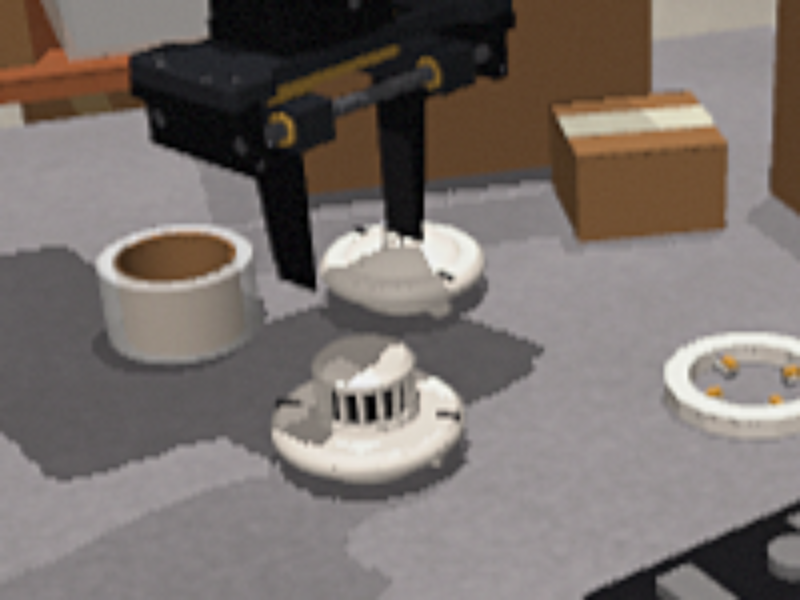

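View pics/w4.png

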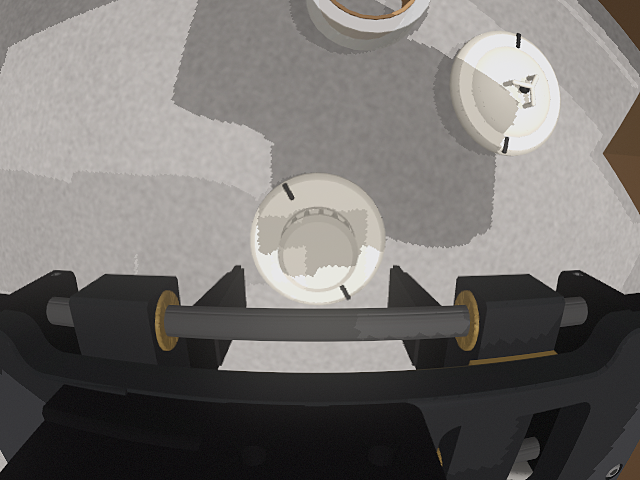

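```bash
cat >> h.py <<'E'
from scipy.spatial.transform import Rotation as Ro
def wray(uv,z,pos,rot):
    i=env.camera_info("wrist");K=i["camera_matrix"];M=i["mount"]
    d=(np.array(uv)-K[:2,2])/K[0,0];r=np.linalg.norm(d)
    v=np.r_[d/r*np.sin(r),np.cos(r)] if r>1e-9 else np.array([0,0,1.])
    R=Ro.from_euler("xyz",rot).as_matrix()
    c=R@M[:3,3]+pos;v=R@M[:3,:3]@v
    return c+v*(z-c[2])/v[2]
E
python3 - <<'E'
from h import *
s=env.state();p,r=s["eef_pos"],s["tcp_rot"]
a=wray((288,191),28,p,r);b=wray((345,293),28,p,r);print(a,b,(a+b)/2,np.arctan2(*(b-a)[[1,0]]),np.linalg.norm(a-b)/2)
for e in[(279,246),(358,246)]:print(wray(e,60,p,r))
print((wray((279,246),60,p,r)+wray((358,246),60,p,r))/2)
E
```

```text
[389.16634818 209.87266892  28.        ] [461.36194557 163.64128965  28.        ] [425.26414687 186.75697928  28.        ] -0.5695705697081704 42.864742829190504
[400.89973235 180.97599495  60.        ]
[444.15336231 204.85886141  60.        ]
[422.52654733 192.91742818  60.        ]
```

jog_arm:
  series:
    - {"dx":0.0004,"dy":-0.001,"dz":0.0,"rx":0.0,"ry":0.0,"rz":0.0,"gripper":1.0}
    - {"dx":0.0,"dy":0.0,"dz":-0.035,"rx":0.0,"ry":0.0,"rz":0.0,"gripper":1.0}
    - {"dx":0.0,"dy":0.0,"dz":-0.03,"rx":0.0,"ry":0.0,"rz":0.0,"gripper":1.0}
    - {"dx":0.0,"dy":0.0,"dz":-0.015,"rx":0.0,"ry":0.0,"rz":0.0,"gripper":1.0}
    - {"dx":0.0,"dy":0.0,"dz":-0.0045,"rx":0.0,"ry":0.0,"rz":0.0,"gripper":1.0}
    - {"dx":0.0,"dy":0.0,"dz":0.0,"rx":0.0,"ry":0.0,"rz":0.0,"gripper":1.0}

```text
t: 6.85
eef_pos: [425.7, 185.6, 40.9]
tcp_rot: [-1.571, 0.001, 0.505]
ft_force: [-0.1, -0.1, 0.7]
opening: 0.997
```

jog_arm:
  series:
    - {"dx":0.0,"dy":0.0008,"dz":0.0,"rx":0.0,"ry":0.0,"rz":0.0,"gripper":0.0}
    - {"dx":0.0,"dy":0.0,"dz":0.0,"rx":0.0,"ry":0.0,"rz":0.0,"gripper":0.0}
    - {"dx":0.0,"dy":0.0,"dz":0.0,"rx":0.0,"ry":0.0,"rz":0.0,"gripper":0.0}
    - {"dx":0.0,"dy":0.0,"dz":0.0,"rx":0.0,"ry":0.0,"rz":0.0,"gripper":0.0}
    - {"dx":0.0,"dy":0.0,"dz":0.0,"rx":0.0,"ry":0.0,"rz":0.0,"gripper":0.0}
    - {"dx":0.0,"dy":0.0,"dz":0.0,"rx":0.0,"ry":0.0,"rz":0.0,"gripper":0.0}
    - {"dx":0.0,"dy":0.0,"dz":0.0,"rx":0.0,"ry":0.0,"rz":0.0,"gripper":0.0}
    - {"dx":0.0,"dy":0.0,"dz":0.0,"rx":0.0,"ry":0.0,"rz":0.0,"gripper":0.0}
    - {"dx":0.0,"dy":0.0,"dz":0.0,"rx":0.0,"ry":0.0,"rz":0.0,"gripper":0.0}

```text
t: 7.75
eef_pos: [425.6, 187.2, 41.3]
tcp_rot: [-1.571, -0.0, 0.506]
ft_force: [0.0, 0.2, 3.5]
opening: 0.542
```

jog_arm:
  series:
    - {"dx":0.0,"dy":0.0,"dz":0.03,"rx":0.0,"ry":0.0,"rz":0.0,"gripper":0.0}
    - {"dx":0.0,"dy":0.0,"dz":0.04,"rx":0.0,"ry":0.0,"rz":0.0,"gripper":0.0}
    - {"dx":0.0084,"dy":-0.0203,"dz":0.02,"rx":0.0,"ry":0.0,"rz":4.5,"gripper":0.0}
    - {"dx":0.0168,"dy":-0.0406,"dz":0.0,"rx":0.0,"ry":0.0,"rz":5.0,"gripper":0.0}
    - {"dx":0.0168,"dy":-0.0406,"dz":0.0,"rx":0.0,"ry":0.0,"rz":5.0,"gripper":0.0}
    - {"dx":0.0168,"dy":-0.0406,"dz":0.0,"rx":0.0,"ry":0.0,"rz":5.0,"gripper":0.0}
    - {"dx":0.0168,"dy":-0.0406,"dz":0.0,"rx":0.0,"ry":0.0,"rz":5.0,"gripper":0.0}
    - {"dx":0.0168,"dy":-0.0406,"dz":0.0,"rx":0.0,"ry":0.0,"rz":5.0,"gripper":0.0}
    - {"dx":0.0168,"dy":-0.0406,"dz":0.0,"rx":0.0,"ry":0.0,"rz":5.0,"gripper":0.0}
    - {"dx":0.0168,"dy":-0.0406,"dz":0.0,"rx":0.0,"ry":0.0,"rz":5.0,"gripper":0.0}
    - {"dx":0.0168,"dy":-0.0406,"dz":0.0,"rx":0.0,"ry":0.0,"rz":5.0,"gripper":0.0}

```text
t: 8.85
eef_pos: [568.3, -159.8, 130.7]
tcp_rot: [-1.57, -0.0, 1.286]
ft_force: [0.4, 0.1, -2.4]
opening: 0.543
```

jog_arm:
  series:
    - {"dx":0.0168,"dy":-0.0406,"dz":0.0,"rx":0.0,"ry":0.0,"rz":0.9,"gripper":0.0}
    - {"dx":0.0084,"dy":-0.0203,"dz":0.0,"rx":0.0,"ry":0.0,"rz":0.0,"gripper":0.0}
    - {"dx":0.0,"dy":0.0,"dz":0.0,"rx":0.0,"ry":0.0,"rz":0.0,"gripper":0.0}
    - {"dx":0.0,"dy":0.0,"dz":0.0,"rx":0.0,"ry":0.0,"rz":0.0,"gripper":0.0}
    - {"dx":0.0,"dy":0.0,"dz":0.0,"rx":0.0,"ry":0.0,"rz":0.0,"gripper":0.0}

```text
t: 9.35
eef_pos: [592.9, -217.8, 130.9]
tcp_rot: [-1.57, -0.0, 1.299]
ft_force: [-0.7, -0.4, -1.5]
opening: 0.544
```

```bash
python3 - <<'E'
from cell import env
import cv2
s=env.state();print(s["eef_pos"],s["tcp_rot"],s["opening"],s["joints"])
a=env.read_camera("side")[:,:,::-1]
cv2.imwrite("pics/s5.png",a);cv2.imwrite("pics/s5c.png",cv2.resize(a[230:380,350:510],None,fx=5,fy=4,interpolation=cv2.INTER_CUBIC))
cv2.imwrite("pics/w5.png",env.read_camera("wrist")[:,:,::-1])
E
```

```text
[ 592.88768922 -217.77468111  130.90554517] [-1.56963512e+00 -3.80824644e-04  1.29926666e+00] 0.5442816250777123 [-4.56605518e-01  6.02458500e-01  1.63634776e+00  2.04419669e-04
  9.03997857e-01 -1.75599892e+00]
```

View pics/s5.png

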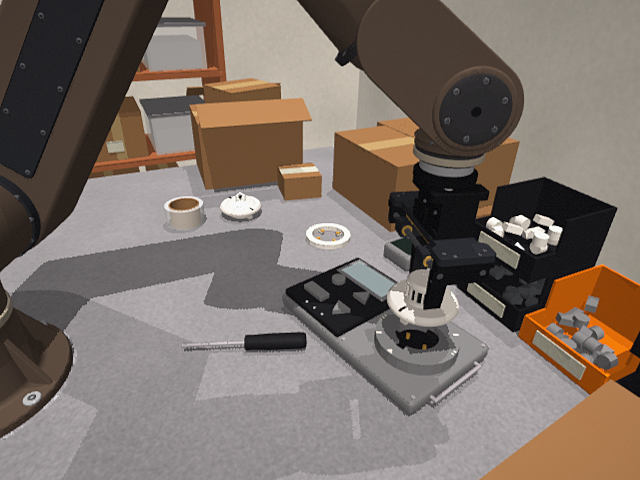

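View pics/w5.png

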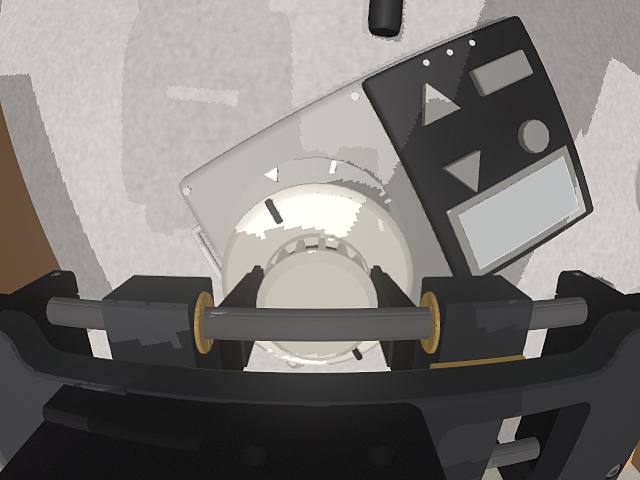

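```bash
python3 - <<'E'
import cv2
a=cv2.imread("pics/w5.png");cv2.imwrite("pics/w5c.png",cv2.resize(a[140:370,200:430],None,fx=2.6,fy=2.6,interpolation=cv2.INTER_CUBIC))
E
python3 - <<'E'
from h import *
s=env.state();p,r=s["eef_pos"],s["tcp_rot"]
a=wray((274,211),118,p,r);b=wray((357,353),118,p,r);print("rib",a,b,(a+b)/2,np.arctan2(*(b-a)[[1,0]]),np.linalg.norm(a-b)/2)
for uv,o in(((271,174),0),((333,167),-.698)):
    X=wray(uv,50,p,r);an=.23+np.pi+o
    print(X,"centre if yaw .23:",X[:2]-57*np.array([np.cos(an),np.sin(an)]))
E
```

```text
rib [ 550.6937036  -227.47927827  118.        ] [ 635.1182823  -207.90731505  118.        ] [ 592.90599295 -217.69329666  118.        ] 0.22780364811343765 43.331775966295105
[ 535.36016727 -232.9664175    50.        ] centre if yaw .23: [ 590.85915179 -219.97169866]
[ 541.92063231 -193.30092499   50.        ] centre if yaw .23: [ 592.7915521  -219.01375291]
```

View pics/w5c.png

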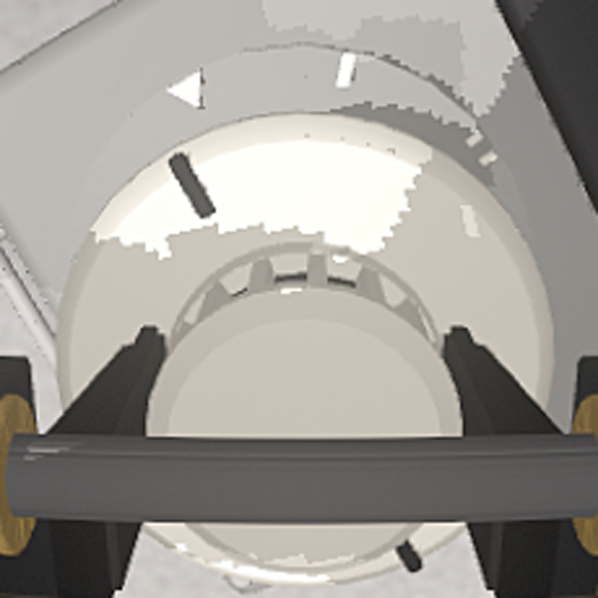

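jog_arm:
  series:
    - {"dx":0.0,"dy":-0.0016,"dz":-0.018,"rx":0.0,"ry":0.0,"rz":0.0,"gripper":0.0}
    - {"dx":0.0,"dy":0.0,"dz":-0.018,"rx":0.0,"ry":0.0,"rz":0.0,"gripper":0.0}
    - {"dx":0.0,"dy":0.0,"dz":0.0,"rx":0.0,"ry":0.0,"rz":0.0,"gripper":0.0}
    - {"dx":0.0,"dy":0.0,"dz":0.0,"rx":0.0,"ry":0.0,"rz":0.0,"gripper":0.0}

```text
t: 9.85
eef_pos: [593.5, -219.9, 95.5]
tcp_rot: [-1.571, -0.0, 1.299]
ft_force: [-0.2, 0.5, -2.0]
opening: 0.543
```

```bash
python3 - <<'E'
from cell import env
import cv2
s=env.state();print(s["eef_pos"],s["tcp_rot"],s["ft_force"])
a=env.read_camera("side")[:,:,::-1]
cv2.imwrite("pics/s6c.png",cv2.resize(a[260:380,350:510],None,fx=5,fy=5,interpolation=cv2.INTER_CUBIC))
w=env.read_camera("wrist")[:,:,::-1];cv2.imwrite("pics/w6.png",w);cv2.imwrite("pics/w6c.png",cv2.resize(w[140:370,200:430],None,fx=2.6,fy=2.6,interpolation=cv2.INTER_CUBIC))
E
```

```text
[ 593.52682383 -219.9407928    95.54983461] [-1.57056347e+00 -1.77747685e-04  1.29925016e+00] [-0.21396872  0.4632049  -1.96459238]
```

View pics/s6c.png

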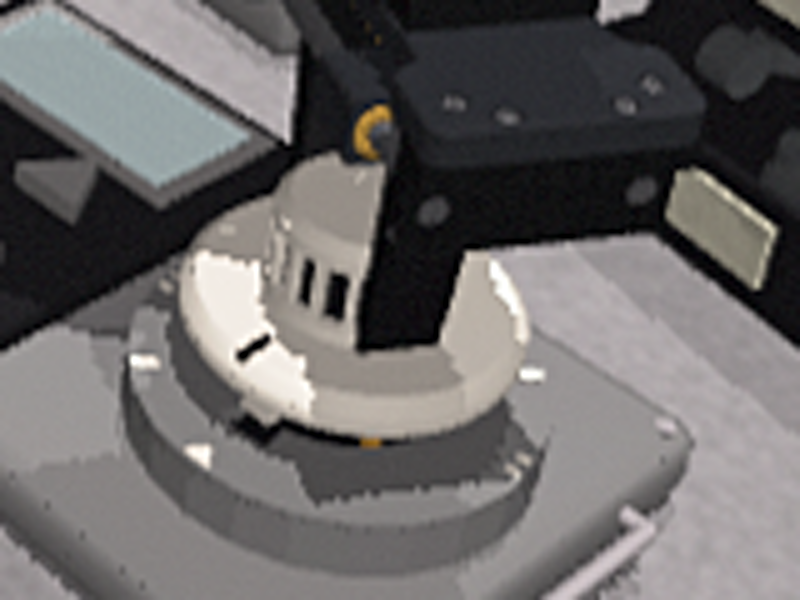

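View pics/w6c.png

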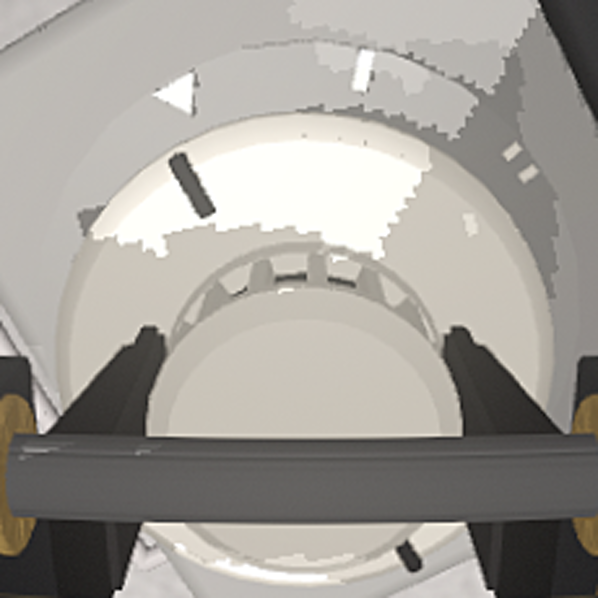

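```bash
python3 - <<'E'
from h import *
from scipy.optimize import least_squares
s=env.state();p,r=s["eef_pos"],s["tcp_rot"]
cv=lambda u:np.array([200,140])+(np.array(u)+.5)/2.6-.5
pts=[wray(cv(u),50,p,r)[:2] for u in((180,93),(364,70),(521,163))]
hz=95.5-41.3+28.5
a=wray(cv((192,186)),hz,p,r);b=wray(cv((408,557)),hz,p,r);print((a+b)/2,np.arctan2(*(b-a)[[1,0]]),np.linalg.norm(a-b)/2)
def f(q):return np.concatenate([pts[i]-q[:2]-57*np.array([np.cos(q[2]+np.pi-.698*i),np.sin(q[2]+np.pi-.698*i)]) for i in range(3)])
o=least_squares(f,[593,-219,.23]);print(o.x,o.fun)
E
```

```text
[ 594.00860211 -220.55938354   82.7       ] 0.22473065397037567 43.63891313039104
[ 5.91860566e+02 -2.18842937e+02  2.26560500e-01] [-0.64494435 -0.50123614  0.52380533 -0.40314322  0.12113902  0.90437936]
```

jog_arm:
  series:
    - {"dx":-0.0006,"dy":0.0005,"dz":-0.004,"rx":0.0,"ry":0.0,"rz":0.0,"gripper":0.0}
    - {"dx":0.0,"dy":0.0,"dz":-0.003,"rx":0.0,"ry":0.0,"rz":0.0,"gripper":0.0}
    - {"dx":0.0,"dy":0.0,"dz":0.0,"rx":0.0,"ry":0.0,"rz":0.0,"gripper":0.0}

```text
t: 10.25
eef_pos: [592.7, -219.9, 87.9]
tcp_rot: [-1.57, -0.0, 1.299]
ft_force: [-1.0, 0.3, -2.5]
opening: 0.54
```

jog_arm:
  series:
    - {"dx":0.0,"dy":0.0,"dz":-0.003,"rx":0.0,"ry":0.0,"rz":0.0,"gripper":0.0}
    - {"dx":0.0,"dy":0.0,"dz":-0.003,"rx":0.0,"ry":0.0,"rz":0.0,"gripper":0.0}
    - {"dx":0.0,"dy":0.0,"dz":-0.002,"rx":0.0,"ry":0.0,"rz":0.0,"gripper":0.0}
    - {"dx":0.0,"dy":0.0,"dz":0.0,"rx":0.0,"ry":0.0,"rz":0.0,"gripper":0.0}

```text
t: 10.65
eef_pos: [592.8, -219.9, 80.0]
tcp_rot: [-1.571, -0.0, 1.299]
ft_force: [-0.1, 0.9, 0.7]
opening: 0.541
```

jog_arm:
  series:
    - {"dx":0.0,"dy":0.0,"dz":-0.002,"rx":0.0,"ry":0.0,"rz":0.0,"gripper":0.0}
    - {"dx":0.0,"dy":0.0,"dz":-0.0015,"rx":0.0,"ry":0.0,"rz":0.0,"gripper":0.0}
    - {"dx":0.0,"dy":0.0,"dz":0.0,"rx":0.0,"ry":0.0,"rz":0.0,"gripper":0.0}

```text
t: 10.95
eef_pos: [592.9, -220.0, 76.7]
tcp_rot: [-1.571, -0.0, 1.299]
ft_force: [-0.8, 0.2, 3.1]
opening: 0.544
```

jog_arm:
  series:
    - {"dx":0.0,"dy":0.0,"dz":-0.001,"rx":0.0,"ry":0.0,"rz":0.0,"gripper":0.0}
    - {"dx":0.0,"dy":0.0,"dz":0.0,"rx":0.0,"ry":0.0,"rz":0.0,"gripper":0.0}

```text
t: 11.15
eef_pos: [592.9, -220.0, 75.7]
tcp_rot: [-1.571, -0.0, 1.299]
ft_force: [-1.4, -0.4, 3.5]
opening: 0.545
```

jog_arm:
  series:
    - {"dx":0.0,"dy":0.0,"dz":-0.001,"rx":0.0,"ry":0.0,"rz":0.0,"gripper":0.0}
    - {"dx":0.0,"dy":0.0,"dz":0.0,"rx":0.0,"ry":0.0,"rz":0.0,"gripper":0.0}

```text
t: 11.35
eef_pos: [592.8, -220.0, 75.3]
tcp_rot: [-1.571, -0.0, 1.299]
ft_force: [-3.6, 1.5, 7.9]
opening: 0.539
```

jog_arm:
  series:
    - {"dx":0.0,"dy":0.0,"dz":-0.0003,"rx":0.0,"ry":0.0,"rz":-3.0,"gripper":0.0}
    - {"dx":0.0,"dy":0.0,"dz":0.0,"rx":0.0,"ry":0.0,"rz":-4.0,"gripper":0.0}
    - {"dx":0.0,"dy":0.0,"dz":0.0,"rx":0.0,"ry":0.0,"rz":-4.0,"gripper":0.0}
    - {"dx":0.0,"dy":0.0,"dz":0.0,"rx":0.0,"ry":0.0,"rz":-4.0,"gripper":0.0}
    - {"dx":0.0,"dy":0.0,"dz":0.0,"rx":0.0,"ry":0.0,"rz":-4.0,"gripper":0.0}
    - {"dx":0.0,"dy":0.0,"dz":0.0,"rx":0.0,"ry":0.0,"rz":0.0,"gripper":0.0}

```text
t: 11.95
eef_pos: [593.7, -220.4, 75.3]
tcp_rot: [-1.573, -0.0, 0.965]
ft_force: [-0.1, 0.6, 8.2]
opening: 0.54
```

```bash
python3 - <<'E'
from cell import env
import cv2
s=env.state();print(s["eef_pos"],s["tcp_rot"],s["ft_force"],s["moment"])
a=env.read_camera("side")[:,:,::-1]
cv2.imwrite("pics/s7c.png",cv2.resize(a[260:380,350:510],None,fx=5,fy=5,interpolation=cv2.INTER_CUBIC))
w=env.read_camera("wrist")[:,:,::-1];cv2.imwrite("pics/w7c.png",cv2.resize(w[140:370,200:430],None,fx=2.6,fy=2.6,interpolation=cv2.INTER_CUBIC))
E
```

```text
[ 593.68051244 -220.35675996   75.30729255] [-1.57343656e+00 -4.69737938e-04  9.64581154e-01] [-0.13517148  0.60367098  8.20152864] [-0.03913603  0.12256427 -0.12808263]
```

View pics/s7c.png

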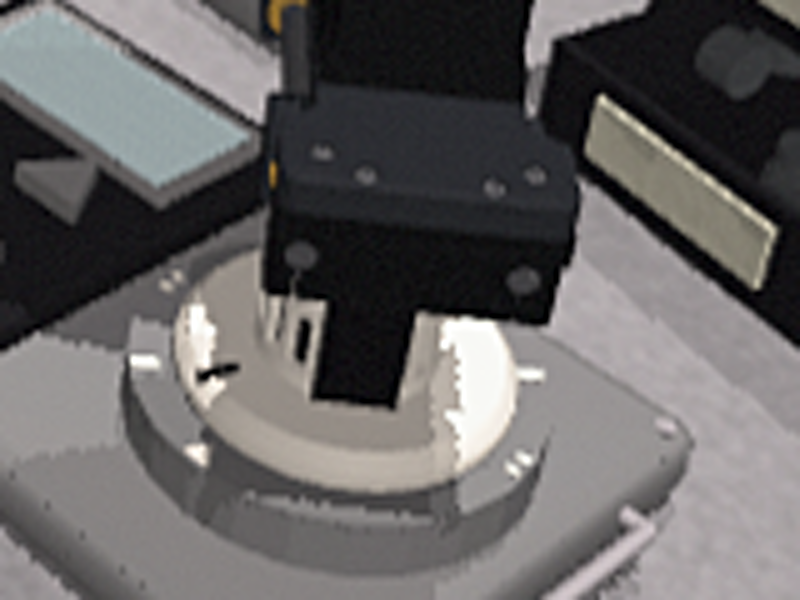

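View pics/w7c.png

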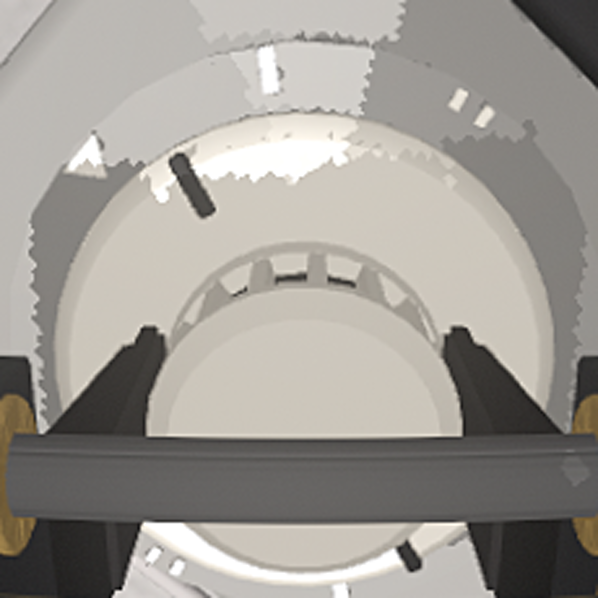

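The foot is in and seated flat. The head turns with the gripper without slipping: the rib is at the same place in the wrist view, about (193,185), halfway between the arrow and the contact bar. I'll turn it the remaining 21°.

jog_arm:
  series:
    - {"dx":-0.0004,"dy":0.0002,"dz":0.0,"rx":0.0,"ry":0.0,"rz":-4.0,"gripper":0.0}
    - {"dx":0.0,"dy":0.0,"dz":0.0,"rx":0.0,"ry":0.0,"rz":-4.0,"gripper":0.0}
    - {"dx":0.0,"dy":0.0,"dz":0.0,"rx":0.0,"ry":0.0,"rz":-4.0,"gripper":0.0}
    - {"dx":0.0,"dy":0.0,"dz":0.0,"rx":0.0,"ry":0.0,"rz":-4.0,"gripper":0.0}
    - {"dx":0.0,"dy":0.0,"dz":0.0,"rx":0.0,"ry":0.0,"rz":-3.5,"gripper":0.0}
    - {"dx":0.0,"dy":0.0,"dz":-0.0005,"rx":0.0,"ry":0.0,"rz":-1.5,"gripper":0.0}
    - {"dx":0.0,"dy":0.0,"dz":0.0,"rx":0.0,"ry":0.0,"rz":0.0,"gripper":0.0}
    - {"dx":0.0,"dy":0.0,"dz":0.0,"rx":0.0,"ry":0.0,"rz":0.0,"gripper":0.0}

```text
t: 12.85
eef_pos: [593.4, -220.5, 75.3]
tcp_rot: [-1.574, -0.002, 0.6]
ft_force: [-0.2, -1.5, 11.5]
opening: 0.543
```

```bash
python3 - <<'E'
from cell import env
import cv2
s=env.state();print(s["eef_pos"],s["tcp_rot"],s["ft_force"],s["moment"])
a=env.read_camera("side")[:,:,::-1];cv2.imwrite("pics/s8.png",a)
cv2.imwrite("pics/s8c.png",cv2.resize(a[260:380,350:510],None,fx=5,fy=5,interpolation=cv2.INTER_CUBIC))
w=env.read_camera("wrist")[:,:,::-1];cv2.imwrite("pics/w8c.png",cv2.resize(w[140:370,200:430],None,fx=2.6,fy=2.6,interpolation=cv2.INTER_CUBIC))
E
```

```text
[ 593.44439678 -220.45052971   75.30503231] [-1.57393802e+00 -1.50958254e-03  6.00458096e-01] [-0.20144014 -1.45350522 11.53799496] [-0.31766444  0.4518156  -0.10817925]
```

View pics/s8.png

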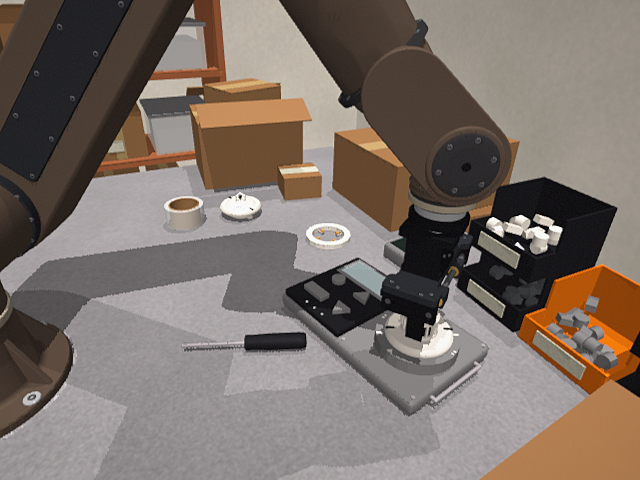

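View pics/s8c.png

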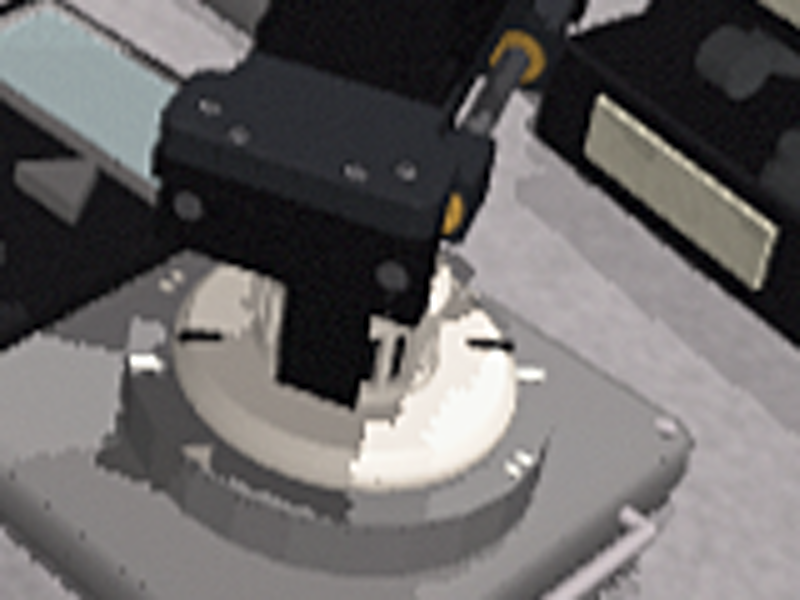

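View pics/w8c.png

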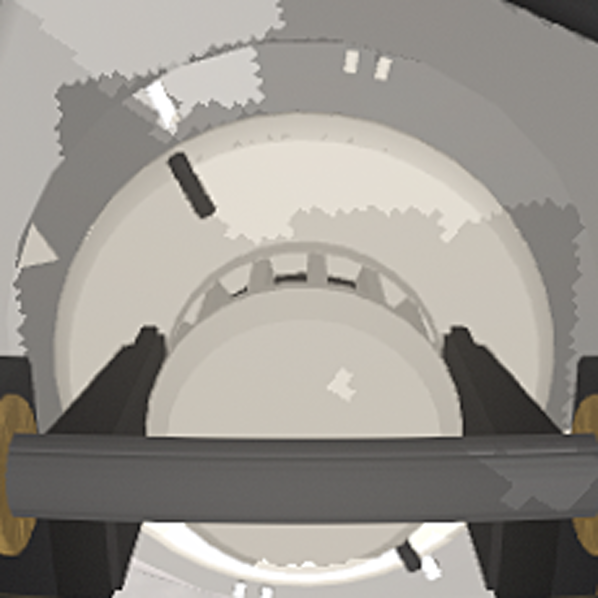

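```bash
python3 - <<'E'
from h import *
s=env.state();p,r=s["eef_pos"],s["tcp_rot"];print(p,s["ft_force"])
cv=lambda u:np.array([200,140])+(np.array(u)+.5)/2.6-.5
an=lambda a,b:np.arctan2(*(b-a)[[1,0]])
a,b=[wray(cv(u),62.5,p,r) for u in((192,186),(408,557))];print("rib",(a+b)/2,an(a,b))
c,d=[wray(cv(u),50,p,r) for u in((162,105),(431,567))];print("bar",(c+d)/2,an(c,d))
E
```

```text
[ 593.42671602 -220.45952641   75.26757409] [-0.62135916  0.35252567 11.82996474]
rib [ 593.4963964  -221.04870064   62.5       ] -0.47424641422607366
bar [ 592.5430584  -219.74517749   50.        ] -0.46895870588270033
```

The ribs match the contact bars to within 0.005 rad, and the head is seated flat with about 12 N of push. I'll hand it in.

```bash
python3 - <<'E'
from cell import env
print(env.job_done()); s=env.state();print(s["t"],s["eef_pos"],s["ft_force"],s["opening"])
E
```

```text
the job is handed in; nothing more can be done
None
the job is handed in; nothing more can be done
```

I pressed the round, upper triangular and long keys in that order. Each went down to its stop, which the arm felt at 12, 16 and 19 N with the TCP at about 57 mm each time, and I lifted clear before the next key.

I then gripped the smoke head by its chamber, turned it 45° in the air to line up with the entry arrows, and lowered its foot into the bayonet base. I twisted it 40° clockwise and handed the job in at about 13 s, still holding it.

**Last checks before handing in:**
- **Angle:** in the wrist picture the ribs point at −0.474 rad and the contact bars at −0.469 rad, so they agree to about 0.005 rad.
- **Seating:** the head was flat and pressed down with about 12 N, with the TCP height steady at 75.3 mm. The gripper opening of 0.54 fits the 52 mm chamber.
- **Centring:** the wrist picture put the head about 1.6 mm off the base axis. That is inside the 4 mm limit and within the 2 mm calibration error.
- **Rest of the bench:** the side picture showed nothing visibly moved, but the gripper hides most of the meter there. I did not measure any bystander positions. I did not press the other triangular key.

No check failed. I have no verdict from the system: after the hand-in it returned nothing and gave no further readings, so the final second was not measured.

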